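# Lean the oblong press mould on the drying stand

## Task

Put the oblong plaster press mould on the sloped wooden drying stand to dry: standing on one of its short ends against the bottom lip, its back flat on the sloped board, about in the middle of the board's width, with the recessed side facing out. Set it down gently rather than dropping it, leave the square and the round mould where they are, and let go.

Things in the scene. Friction and masses are not known exactly. Their poses are not given: they have to be found in the camera images.
- oblong_mould_center (a point): Oblong press mould: a rigid off-white plaster block 100 mm long (its x), 56 wide (y), 24 thick (z), about 0.17 kg, sides plain, a leaf relief in an oblong recess in its upper face. It lies loose and flat on the bench, recess up. This point is its centre, 12 mm above the underside; z out of the recessed face. Either short end may go against the lip.
- stand_board: Sloped board (35 deg, low end to the robot) of the fixed wood drying stand: 124 mm wide, 130 long, smooth, so a mould slides down to the lip. Lip at the low end: full width, 10 mm thick, 14 high. Origin on the board's surface at the lip, mid-width, 30 mm above the bench; x up the slope, y along the lip, z out of the surface. Oblong mould's centre when seated: x 50, y 0, z 12 mm. No side walls.
- square_mould_center (a point): Square press mould: a block 66 x 66 x 24 mm of unglazed off-white plaster, lying flat with its recess up, loose. This point is its centre, half-way up (12 mm above the underside); z out of the recessed face. To be left alone.
- round_mould_center (a point): Round press mould: a disc of 72 mm diameter, 24 mm thick, of unglazed off-white plaster, lying flat with its recess up, loose. This point is its centre, half-way up (12 mm above the underside); z out of the recessed face. To be left alone.
Not all that is in view belongs to the job. Leave any purple or turquoise look-alike of the part that bears oblong_mould_center alone.

How it is judged:
By the outcome, as a careful person would: the job done as asked, in the order asked, and still so for the second after the job is handed in, with the robot touching nothing.
It also fails if it takes over 38 s, if anything falls off the work surface, if the arm or the gripper's body presses on something with over 40 N, if the wrist force passes 120 N, or if a joint passes its speed limit or range.

## Robot

A 7-joint arm with a two-finger parallel gripper is mounted at the origin on the work surface. World frame = base frame: x ahead of the robot, y to its left, z up, the work surface at z = 0. Lengths are in m, angles in rad, forces in N, time in s.
With the tool pointing down it reaches from about 0.35 to 0.9 m from the base axis. Payload 19.9 kg.
Tool frame: the origin (TCP) lies between the finger pads; the fingertips stand 22 mm ahead of it and the grasp point (between the pads) lies 3 mm ahead of it; z points along the fingers, x is the direction in which the jaws open and shut, and the axes are right-handed (so a half turn about z gives the same grasp; the last joint's range is limited). The gripper opens to 85 mm and grips with 20 to 120 N. Pads are 22 mm wide; open, the fingers measure 114 mm over their backs; the gripper's body (76 mm by 85 mm) begins 54 mm behind the grasp point. The pads swing forward as they close: fully open they stand 13 mm farther back than shut.
Start: joints at [1.167, 0.417, -0.01, 1.614, 0.005, 1.111, -0.053], TCP at [0.221, -0.585, 0.253] pointing down, gripper open.
Joint ranges: [-2.81, 2.81], [-0.39, 2.02], [-1.27, 1.25], [0.06, 2.57], [-1.19, 4.33], [0.19, 2], [-2.82, 2.82]. Speed limits (rad/s): [1.89, 1.89, 2.39, 2.39, 3.01, 3.01, 3.01].

## Interface

Orientations are given as a rotation vector (axis times angle).
In Python, from rig import * gives the robot as it stands. The module is installed in compiled form; this text tells all that it offers.
- The arm moves only by the tool send_rows, never from a script. Its argument "plan" is a list that holds one entry, the list of rows, each a list of 6 numbers: the shift along the tool's x, y, z in units of 0.25 m (1.0 is 0.25 m), then the turn, a rotation vector about the tool's x, y, z in units of 90 degrees (1.0 is 90 degrees). In form: [[[dx, dy, dz, ax, ay, az], ...]]. A call has 1 to 8 rows; each row shifts and turns the commanded pose from where the row before left it, along the tool's axes as they then stand; what a row does not reach is not made up. A row lasts 1/8 s, in which the tool goes at most 62.5 mm and 10.7 degrees, less where a joint would pass 70% of its speed; a pose out of reach is approached as far as the arm can. A call with a number of a shift or a turn outside -1 to 1 is refused whole. A call with a gripper value outside its range is refused whole. "claw" is the gripper command: -1 is fully open, 1 is shut, values between are in proportion, set as the call begins (left out, the last holds). The fingers move at their own pace and stop on an object; "grip_force" is the grip in N (left out, the last holds). Time passes only in rows, so rows that do not move let the fingers close. It gives the time, the measured TCP pose, the force and the opening at its end, in the units of the state.
- observe(): the state, without advancing time (a new reading comes with each control period).
- get_image(name): name is "side" or "top" or "wrist"; returns (picture, depth): 480x640x3 uint8, red, green, blue; 480x640 float32, m along the optical axis (not along the pixel's ray), 0 where there is no reading.
- camera_model(name): a dict with "vfov" (degrees; the focal length in pixels is half the picture's height over the tangent of half this angle, whatever the lens; pixels are square), "cx", "cy" (the principal point, pixels), "rvec" (rotation vector, rad) and "tvec" (3), from world to camera coordinates, as OpenCV has them; the wrist camera has in their place "T_tool_cam" (4x4, takes a point from camera to tool coordinates, whose origin is the TCP and whose axes are the tool frame's). Camera axes: x right, y down, z forward; pixel columns grow to the right and rows downward; lengths in m; the calibration is good to about 2 mm. A picture is of the moment at which its call begins: read the wrist's pose just before it. camera_model takes no time and is no camera call.
- close_job(): hands the job in, once; it reports no verdict.
Trained networks look in the newest picture that a camera, given by its name, has taken for a name from the list of things; names that differ only in an ending like _2 or _b are one class to them, and where a whole thing is asked for, a point or a joint stands for the part that bears it (a point fixed in the world has none). Each returns a list of dicts, best first, with "p" (0 to 1); they miss things now and then, are a little off and sometimes report something else, mostly with a low value. They report only what shows in the picture. A call takes as long as a camera call. They do not tell look-alikes from the thing itself.
- look_for(camera, target): "box" ([centre column, centre row, width, height] in pixels, round what is visible of it).
- regions_of(camera, target): "region" (480x640 bool, what is visible of it) and "box" ([centre column, centre row, width, height] in pixels, round what is visible of it).
The state is a dict: "t": time; "qpos": joint angles; "dq": joint speeds; "joint_efforts": joint torques, N m; "ee_pos": TCP position; "ee_rot": TCP orientation; "force": force on the tool from outside, world axes, zero at the start; "torque": the same for the moment, N m; "finger_gap": finger opening in m.
Only numpy, scipy, OpenCV 4.12 (cv2) and the standard library are available. Lean on these libraries where they do the work, as an engineer would, in place of code of your own. Each camera call takes 0.05 s, during which the arm holds its last target.

## Working session

There is one attempt and no reset: what is moved stays moved. The work goes in short steps, Python scripts to look and compute and a tool call to move; the robot and the scene stay as the last step left them, time stands still between calls to the robot, and variables do not carry over. Pictures are saved under pics/ and viewed, and the job is handed in when it is done.

Besides the shell and the picture viewer there is one more tool, called after "Call:" in YAML: its name, and indented under it one key for each argument. send_rows: Moves the arm, as the interface text tells. Its arguments: {"type":"object","properties":{"plan":{"type":"array"},"claw":{"type":"number"},"grip_force":{"type":"number"}},"required":["plan"]}

```bash
mkdir -p pics; python3 - <<'E'
from rig import *
import cv2
s=observe();print({k:s[k] for k in('t','ee_pos','ee_rot','finger_gap','force')})
for n in('top','side','wrist'):
    im,d=get_image(n);cv2.imwrite(f'pics/{n}0.png',im[:,:,::-1]);
    print(n,camera_model(n))
    import numpy as np;np.save(f'{n}0.npy',d)
E
```

```text
{'t': 0.0, 'ee_pos': array([ 0.22107561, -0.58424878,  0.25264707]), 'ee_rot': array([-2.58429974e+00,  1.78522504e+00,  1.65962575e-03]), 'finger_gap': 0.08571068595937002, 'force': array([ 0.15118893,  0.83238177, -0.87256217])}
top {'vfov': 57.31798196208521, 'cx': 323.3590351684908, 'cy': 231.7466379324427, 'rvec': array([ 2.14581888, -2.17082305,  0.1518319 ]), 'tvec': array([-0.04584438,  0.46766376,  0.83496061])}
side {'vfov': 43.62555988468622, 'cx': 322.4851211849549, 'cy': 237.8618541490189, 'rvec': array([ 2.28803277, -0.06353372,  0.01474926]), 'tvec': array([-0.46662533,  0.01404587,  1.10893986])}
wrist {'vfov': 64.44005443030585, 'cx': 316.7285437922808, 'cy': 235.4773279585702, 'T_tool_cam': array([[ 9.99999722e-01,  7.40331563e-04,  9.19961977e-05,
         1.14861205e-04],
       [-7.37537334e-04,  9.62527084e-01,  2.71184565e-01,
        -6.94125895e-02],
       [ 1.12217661e-04, -2.71184558e-01,  9.62527362e-01,
        -1.20268661e-01],
       [ 0.00000000e+00,  0.00000000e+00,  0.00000000e+00,
         1.00000000e+00]])}
```

View pics/top0.png

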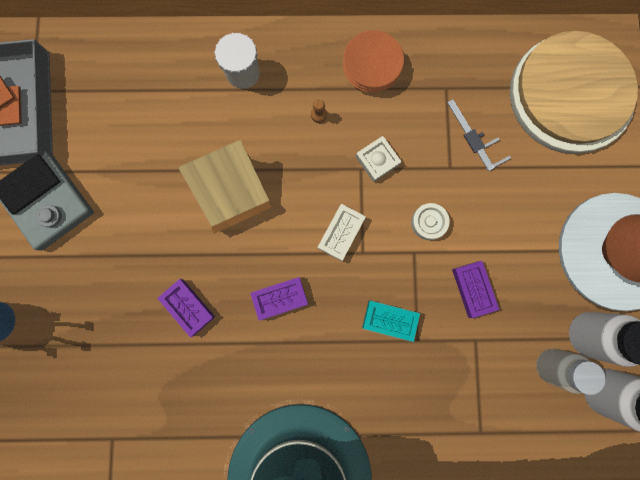

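View pics/side0.png

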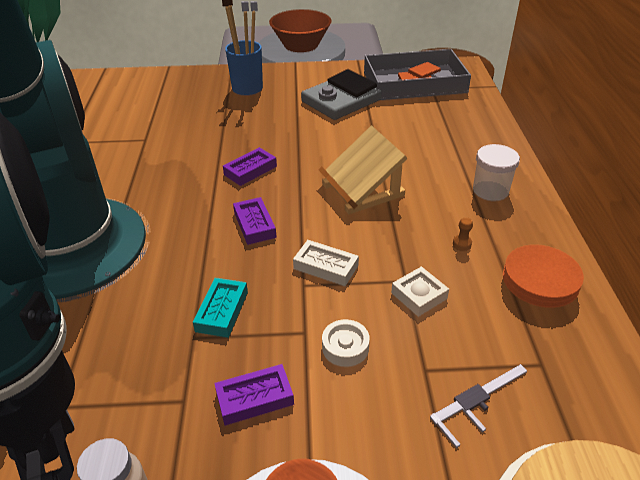

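The white oblong block is at top (342,233) and side (326,263). Look-alikes in the top view are purple at (187,307), (280,299) and (477,290), and turquoise at (392,320). The square mould is at (379,158), the round one at (431,221) and the stand at (225,187). By the description I choose the off-white one at (342,233).

```bash
cat > h.py <<'E'
import numpy as np, cv2
from scipy.spatial.transform import Rotation as R
def world(cm,d,mask,s=None):
    v,u=np.nonzero(mask&(d>0)); z=d[v,u].astype(float)
    f=240/np.tan(np.radians(cm['vfov']/2))
    p=np.c_[(u-cm['cx'])/f*z,(v-cm['cy'])/f*z,z]
    if 'rvec' in cm:
        return (p-cm['tvec'])@R.from_rotvec(cm['rvec']).as_matrix()
    T=cm['T_tool_cam']; p=p@T[:3,:3].T+T[:3,3]
    return R.from_rotvec(s['ee_rot']).apply(p)+s['ee_pos']
def rect(p):
    # min-area rect of xy, mm
    r=cv2.minAreaRect((p[:,:2]*1000).astype(np.float32)); return r
E
python3 - <<'E'
from rig import *
from h import *
for n in('top','side'):
    im,_=get_image(n);d=np.load(f'{n}0.npy');cm=camera_model(n)
    P=world(cm,d,np.ones_like(d,bool)); print(n,'table z',np.percentile(P[:,2],[10,50]))
    for t in('oblong_mould_center','square_mould_center','round_mould_center','stand_board'):
        for r in regions_of(n,t)[:6]:
            m=r['region']
            p=world(cm,d,m); c=np.median(im[m],axis=0)
            top=p[abs(p[:,2]-np.percentile(p[:,2],90))<.006] if t!='stand_board' else p
            print(t[:7],round(r['p'],2),np.round(r['box']),c,np.round(np.percentile(p[:,2],[5,50,95]),4),np.round(rect(top)[0],1),np.round(rect(top)[1],1),round(rect(top)[2],1))
            if t=='stand_board':
                q=p[p[:,2]>.03]
                np.save(f'stand_{n}.npy',p) if r is not None and not locals().get('done_'+n) else 0
                c0=np.median(p,0); 
                for _ in range(8):
                    A=np.c_[q[:,:2],np.ones(len(q))]; k=np.linalg.lstsq(A,q[:,2],rcond=None)[0]
                    q=q[abs(A@k-q[:,2])<.006]
                print('  plane',k,'slope',np.degrees(np.arctan(np.hypot(*k[:2]))),'upaz',np.degrees(np.arctan2(k[1],k[0])),len(q))
im,_=get_image('top')
cv2.imwrite('pics/crop.png',np.hstack([cv2.resize(im[190:275,300:390,::-1],(400,378)),cv2.resize(im[130:240,170:280,::-1],(378,378))]))
E
```

```text
top table z [-0.00091589  0.00166795]
oblong_ 0.9 [340. 232.  43.  55.] [217. 216. 194.] [0.0149 0.0209 0.0271] [468.7 -87.3] [ 55.9 101. ] 61.0
oblong_ 0.74 [225. 186.  90.  94.] [167. 147. 101.] [0.0343 0.0672 0.1022] [596.2 153.9] [ 30.1 123.1] 24.1
oblong_ 0.72 [391. 320.  58.  39.] [ 17. 168. 162.] [0.015  0.0205 0.0269] [ 293.1 -180.9] [100.6  54.7] 75.4
oblong_ 0.71 [280. 300.  56.  46.] [127.  67. 162.] [0.0144 0.0207 0.027 ] [339.2  37. ] [55.7 99.9] 17.5
oblong_ 0.71 [476. 291.  42.  55.] [118.  59. 152.] [0.0081 0.0205 0.027 ] [ 352.6 -350.8] [100.2  58.3] 16.0
oblong_ 0.69 [185. 309.  55.  60.] [128.  68. 163.] [0.0145 0.0205 0.0268] [323.7 218.6] [100.3  56. ] 41.8
square_ 0.83 [379. 157.  45.  46.] [215. 213. 190.] [0.0064 0.0219 0.0271] [ 620.5 -165.4] [66.6 67.1] 33.7
round_m 0.96 [428. 221.  37.  33.] [217. 216. 194.] [0.0123 0.021  0.0267] [ 487.4 -266.7] [70.1 70.5] 42.7
stand_b 0.6 [224. 185.  95.  91.] [167. 147. 101.] [0.0341 0.0666 0.1022] [566.6 145.9] [169.8 135.5] 24.6
  plane [ 0.63039734  0.28410948 -0.31970677] slope 34.662365813192324 upaz 24.26028866624
[... 312 characters left out ...]
. 152.] [0.0062 0.0202 0.027 ] [338.7  37. ] [ 56.6 103.9] 17.6
oblong_ 0.72 [329. 261.  68.  41.] [201. 183. 159.] [0.0051 0.02   0.0267] [467.8 -87.6] [ 60.9 102.3] 61.6
oblong_ 0.63 [251. 165.  55.  40.] [75. 31. 79.] [0.0046 0.0202 0.0272] [323.7 218.6] [105.8  62.3] 41.3
square_ 0.87 [422. 292.  61.  47.] [214.5 193.  173. ] [0.0057 0.0208 0.0265] [ 620.8 -165.9] [69.4 68. ] 33.3
round_m 0.97 [347. 343.  47.  50.] [240. 228. 206.] [0.003  0.0197 0.0265] [ 488.4 -266.9] [73.6 71.3] 74.0
stand_b 0.84 [364. 168.  86.  78.] [191. 151.  93.] [0.034  0.0653 0.1016] [574.3 149.7] [207. 189.] 7.3
  plane [ 0.62547255  0.29141949 -0.31773877] slope 34.606835322006994 upaz 24.981701929212964 2943
```

View pics/crop.png

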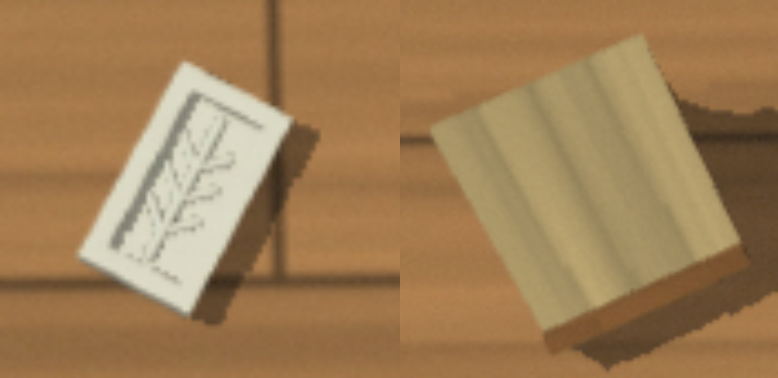

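Crop check: the off-white oblong with leaf relief is the right part. The stand's darker lip faces the robot. Next I fit the board frame and work out the tool poses.

```bash
python3 - <<'E'
from rig import *
from h import *
s=observe();M=R.from_rotvec(s['ee_rot']).as_matrix();print(M.round(3))
for n in('top','side'):
    p=np.load(f'stand_{n}.npy');q=p[p[:,2]>.03]
    for _ in range(10):
        A=np.c_[q[:,:2],np.ones(len(q))]; k=np.linalg.lstsq(A,q[:,2],rcond=None)[0]
        A=np.c_[p[:,:2],np.ones(len(p))]; q=p[abs(A@k-p[:,2])<.004]
    nrm=np.r_[-k[:2],1];nrm/=np.linalg.norm(nrm)
    c=q.mean(0)
    up=np.r_[k[:2],k[:2]@k[:2]];up/=np.linalg.norm(up);la=np.cross(nrm,up)
    uv=np.c_[(q-c)@up,(q-c)@la]
    r=cv2.minAreaRect((uv*1000).astype(np.float32));b=cv2.boxPoints(r)
    print(n,np.round(r[0],1),np.round(r[1],1),r[2]); 
    for bb in b:
        print('  corner',np.round((c+(bb[0]*up+bb[1]*la)/1000)*1000,1))
    print(' upaz',np.degrees(np.arctan2(up[1],up[0])), 'up',up)
E
```

```text
[[ 0.354 -0.935 -0.   ]
 [-0.935 -0.354  0.   ]
 [-0.     0.    -1.   ]]
top [-2.7 -0.1] [132.  124.1] 0.14027725160121918
  corner [479.8 168.9  30.3]
  corner [530.9  55.8  30.4]
  corner [629.5 100.5 106. ]
  corner [578.5 213.6 105.8]
 upaz 24.198229675173305 up [0.74803617 0.336153   0.5722264 ]
side [-3.2  2.6] [130.7 139. ] 88.69134521484375
  corner [526.8  50.4  26.3]
  corner [631.8  95.  105.8]
  corner [579.7 214.9 107.5]
  corner [474.6 170.2  28. ]
 upaz 24.608633286303494 up [0.74619385 0.34177023 0.57130364]
```

Call:
send_rows:
  plan:
    - [[-0.12,-0.13,0,0,0,0],[-0.12,-0.13,0,0,0,0],[-0.12,-0.13,0,0,0,0],[-0.12,-0.13,0,0,0,0],[-0.12,-0.13,0,0,0,0],[-0.12,-0.13,0,0,0,0],[-0.12,-0.13,0,0,0,0],[-0.12,-0.13,0,0,0,0]]
  claw: -1

```text
t: 1.7
ee_pos: [0.38, -0.2667, 0.2535]
ee_rot: [2.585, -1.785, 0.001]
force: [-0.1, -0.1, -0.4]
finger_gap: 0.0851
```

Call:
send_rows:
  plan:
    - [[-0.137,-0.147,0.02,0,0,0],[-0.137,-0.147,0.02,0,0,0],[-0.137,-0.147,0.02,0,0,0],[-0.137,-0.147,0.02,0,0,0]]

```text
t: 2.2
ee_pos: [0.469, -0.0864, 0.2334]
ee_rot: [-2.584, 1.786, -0.001]
force: [1.1, -0.8, -0.2]
finger_gap: 0.0857
```

Call:
send_rows:
  plan:
    - [[0,0,0.02,0,0,0.11],[0,0,0.02,0,0,0.11],[0,0,0.02,0,0,0.11],[0,0,0.02,0,0,0.11],[0,0,0.02,0,0,0.11],[0,0,0,0,0,0]]

```text
t: 2.95
ee_pos: [0.4683, -0.0878, 0.2082]
ee_rot: [1.601, -2.703, -0.0]
force: [-0.1, 0.8, 0.8]
finger_gap: 0.0855
```

```bash
python3 - <<'E'
from rig import *
from h import *
s=observe();M=R.from_rotvec(s['ee_rot']).as_matrix();print(s['t'],s['ee_pos'],M.round(3),s['qpos'].round(2),s['force'])
im,d=get_image('wrist');cv2.imwrite('pics/w1.png',im[:,:,::-1])
for r in regions_of('wrist','oblong_mould_center')[:2]:
    m=r['region'];p=world(camera_model('wrist'),d,m,s);print(r['p'],r['box'],np.median(im[m],0),np.percentile(p[:,2],[5,50,95]))
    t=p[p[:,2]>np.percentile(p[:,2],90)-.004];print(rect(t))
P=world(camera_model('wrist'),d,np.ones_like(d,bool),s);print(np.percentile(P[:,2],[10,25,50]))
E
```

```text
2.95 [ 0.46832464 -0.08776059  0.20815846] [[-0.48  -0.877 -0.   ]
 [-0.877  0.48   0.   ]
 [ 0.     0.    -1.   ]] [ 0.36  0.22 -0.27  2.01  0.07  0.92 -2.02] [-0.14312716  0.76084933  0.78207943]
0.84 [93.7, 462.7, 50.0, 32.4] [ 97.  40. 142.] [0.01515011 0.01906355 0.02435652]
((358.9409484863281, 238.4276580810547), (29.198293685913086, 53.96506118774414), 2.728795289993286)
0.8 [268.9, 378.8, 118.0, 91.3] [102.  42. 148.] [0.00486743 0.01810054 0.02441556]
((382.4319763183594, -16.89691162109375), (87.64085388183594, 226.45045471191406), 38.169132232666016)
[-0.00103032 -0.00048768  0.00034139]
```

View pics/w1.png

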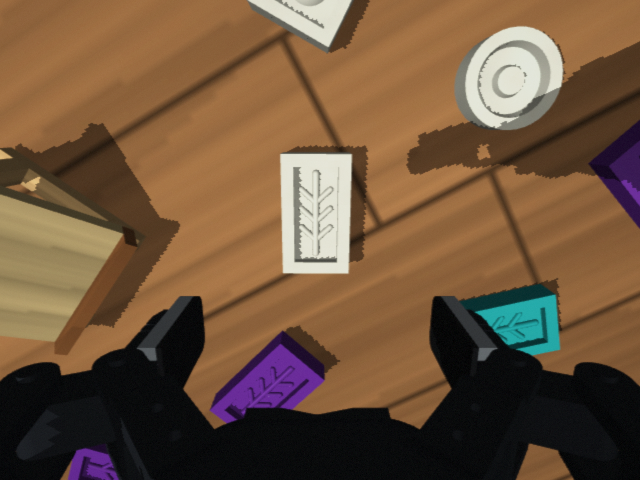

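The wrist view shows the white oblong at (316,213), centred between the fingers and aligned to within about a degree. I'll refine its pose by colour, since the network picked purple ones.

```bash
python3 - <<'E'
from rig import *
from h import *
s=observe();M=R.from_rotvec(s['ee_rot']).as_matrix()
im,d=get_image('wrist')
m=np.zeros(d.shape,bool);m[140:290,260:375]=1
P=world(camera_model('wrist'),np.where(d>0,d,0),m,s)
v,u=np.nonzero(m&(d>0))
t=P[P[:,2]>.021];print(len(t),np.median(t[:,2]),rect(t))
c=np.array(rect(t)[0])/1000
print('tool dx,dy to centre mm',(M.T@np.r_[c-s['ee_pos'][:2],0])*1000)
E
```

```text
4044 0.02369153360818134 ((468.90283203125, -86.20318603515625), (56.17388153076172, 100.5722427368164), 61.16205596923828)
tool dx,dy to centre mm [-1.58124235e+00  4.33891119e-01  7.37944854e-05]
```

Call:
send_rows:
  plan:
    - [[-0.006,0.002,0.1,0,0,0],[0,0,0.12,0,0,0],[0,0,0.12,0,0,0],[0,0,0.12,0,0,0],[0,0,0.1,0,0,0],[0,0,0.08,0,0,0],[0,0,0.05,0,0,0],[0,0,0.038,0,0,0]]

```text
t: 4.1
ee_pos: [0.4689, -0.0864, 0.026]
ee_rot: [-1.601, 2.703, -0.0]
force: [0.0, 0.6, -0.9]
finger_gap: 0.0856
```

Call:
send_rows:
  plan:
    - [[0,0,0,0,0,0],[0,0,0,0,0,0],[0,0,0,0,0,0],[0,0,0,0,0,0],[0,0,0,0,0,0],[0,0,0,0,0,0],[0,0,0,0,0,0],[0,0,0,0,0,0]]
  claw: 1
  grip_force: 40

```text
t: 5.1
ee_pos: [0.469, -0.0863, 0.0269]
ee_rot: [-1.6, 2.703, -0.001]
force: [-2.4, 0.7, 8.5]
finger_gap: 0.0551
```

Call:
send_rows:
  plan:
    - [[0,0,-0.02,0,0,0],[0,0,-0.06,0,0,0],[0,0,-0.1,0,0,0],[0,0,-0.14,0,0,0],[0,0,-0.14,0,0,0],[0,0,-0.14,0,0,0],[0,0,-0.1,0,0,0],[0,0,0,0,0,0]]

```text
t: 6.1
ee_pos: [0.4694, -0.0864, 0.2036]
ee_rot: [-1.598, 2.701, -0.004]
force: [0.1, 1.0, -2.7]
finger_gap: 0.0552
```

```bash
python3 - <<'E'
from rig import *
from h import *
s=observe();Rt=R.from_rotvec(s['ee_rot']);M=Rt.as_matrix();print(s['t'],s['ee_pos'],s['finger_gap'],s['force'])
im,d=get_image('wrist');cv2.imwrite('pics/w2.png',im[:,:,::-1])
# board frame / target tool
az=np.radians(24.3);a=np.radians(35)
h=np.r_[np.cos(az),np.sin(az),0];up=h*np.cos(a)+np.r_[0,0,np.sin(a)];n=-h*np.sin(a)+np.r_[0,0,np.cos(a)];la=np.cross(n,up)
O=np.r_[.5066,.113,.030]
B=np.c_[up,la,n]
# tool: z=-n, x = -la (az -65.7)
T=np.c_[-la,np.cross(-n,-la),-n];print('T',T.round(3))
np.savez('board.npz',O=O,B=B,T=T)
rel=M.T@T;print('turn rotvec deg in tool',np.degrees(R.from_matrix(rel).as_rotvec()))
# as yaw about tool z then pitch about tool x
print(np.degrees(R.from_matrix(rel).as_euler('ZXY')))
c=O+B@np.r_[.053,0,.012]; tcp=c+n*.0149; print('seat tcp',tcp,'hover',tcp+n*.08)
P=world(camera_model('wrist'),d,np.ones_like(d,bool),s)
v,u=np.nonzero(d>0);q=(P-s['ee_pos'])@M
k=(abs(q[:,0])<.027)&(abs(q[:,1])<.08)&(q[:,2]>-.03)&(q[:,2]<.05);q=q[k]
print(len(q),np.percentile(q,[1,50,99],axis=0).round(4))
E
```

```text
6.1 [ 0.46938816 -0.08643506  0.20363348] 0.05518816488347302 [ 0.08458455  1.00700279 -2.69763275]
T [[ 0.412 -0.747  0.523]
 [-0.911 -0.337  0.236]
 [-0.    -0.574 -0.819]]
turn rotvec deg in tool [ 32.21214257 -16.23533702 -51.34067375]
[-52.98025994  34.83004329  -0.16220918]
seat tcp [0.5321064  0.12451658 0.08243474] hover [0.49028564 0.10563378 0.1479669 ]
35283 [[-0.0264 -0.0502  0.0006]
 [ 0.0004 -0.0121  0.0086]
 [ 0.0269  0.0397  0.0207]]
```

View pics/w2.png

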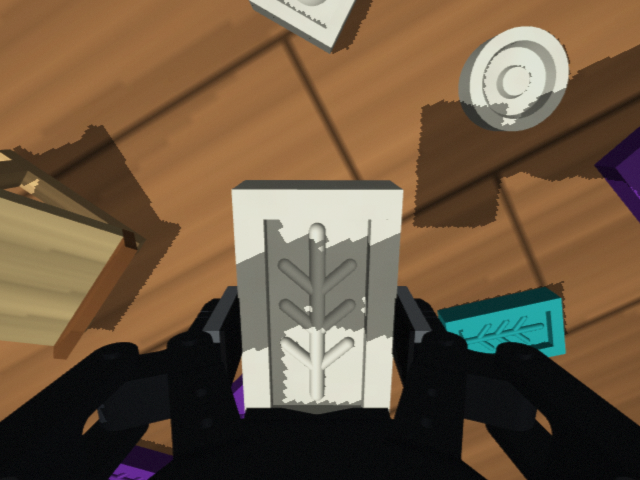

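The mould is held squarely, recess to the gripper. The rim shows from row 190 to 408. Next I turn it to the board's orientation in place.

Call:
send_rows:
  plan:
    - [[0,0,0,0,0,-0.098],[0,0,0,0,0,-0.098],[0,0,0,0,0,-0.098],[0,0,0,0,0,-0.098],[0,0,0,0,0,-0.098],[0,0,0,0,0,-0.099],[0,0,0,0,0,0]]

```text
t: 7.02
ee_pos: [0.4682, -0.0863, 0.2005]
ee_rot: [2.637, -1.706, -0.002]
force: [-0.6, 0.1, -1.0]
finger_gap: 0.0551
```

Call:
send_rows:
  plan:
    - [[0,0,0,0.08,0,0],[0,0,0,0.08,0,0],[0,0,0,0.08,0,0],[0,0,0,0.08,0,0],[0,0,0,0.067,0,0],[0,0,0,0,0,0]]

```text
t: 7.78
ee_pos: [0.4675, -0.0849, 0.2002]
ee_rot: [-2.206, 1.431, -0.406]
force: [0.8, 1.1, -1.4]
finger_gap: 0.0551
```

```bash
cat > go.py <<'E'
from rig import *
from h import *
import sys
def rep(off):
    b=np.load('board.npz');s=observe();M=R.from_rotvec(s['ee_rot']).as_matrix()
    print('t',s['t'],'pos',s['ee_pos'].round(4),'F',s['force'].round(1),'gap',s['finger_gap'],'q',s['qpos'].round(2))
    print('turn/90',(np.degrees(R.from_matrix(M.T@b['T']).as_rotvec())/90).round(4))
    print('board coords of tcp mm',(b['B'].T@(s['ee_pos']-b['O'])*1000).round(1),' F in board',(b['B'].T@s['force']).round(1))
    tgt=b['O']+b['B']@np.array(off)/1000
    print('to target units',(M.T@(tgt-s['ee_pos'])/.25).round(3))
E
python3 - <<'E'
from go import *
rep([60,0,127])
E
```

```text
t 7.775 pos [ 0.4675 -0.0849  0.2002] F [ 0.8  1.1 -1.4] gap 0.055076351890024744 q [ 0.91  0.12 -0.59  2.3  -0.81  0.45 -0.12]
turn/90 [ 0.0269  0.0049 -0.0041]
board coords of tcp mm [   1.7 -164.3  206.6]  F in board [ 0.1  0.7 -1.8]
to target units [-0.656 -0.242  0.313]
```

Call:
send_rows:
  plan:
    - [[-0.11,-0.04,0.03,0.009,0,0],[-0.11,-0.04,0.05,0.009,0,0],[-0.11,-0.04,0.05,0.009,0,0],[-0.11,-0.04,0.06,0,0.005,-0.004],[-0.11,-0.04,0.06,0,0,0],[-0.106,-0.042,0.063,0,0,0],[0,0,0,0,0,0],[0,0,0,0,0,0]]

```text
t: 8.78
ee_pos: [0.479, 0.0556, 0.1794]
ee_rot: [-2.189, 1.405, -0.435]
force: [0.2, -1.2, -2.1]
finger_gap: 0.0554
```

```bash
python3 - <<'E'
from go import *
rep([60,0,60])
s=observe();b=np.load('board.npz')
for n in('wrist','top','side'):
    im,d=get_image(n);cv2.imwrite(f'pics/{n}3.png',im[:,:,::-1])
    P=world(camera_model(n),d,np.ones_like(d,bool),s)
    c=im[d>0].astype(int); q=(P-b['O'])@b['B']*1000
    white=(c.min(1)>90)&(c.max(1)-c.min(1)<50)&(abs(q[:,1])<45)&(q[:,0]>-30)&(q[:,0]<140)&(q[:,2]>70)&(q[:,2]<140)
    w=q[white]; 
    if len(w)>100:
        md=np.median(w[:,2]);w=w[abs(w[:,2]-md)<8]
        k=np.linalg.lstsq(np.c_[w[:,:2],np.ones(len(w))],w[:,2],rcond=None)[0]
        print(n,'mould face in board frame',len(w),rect(w/1000),'slope deg x,y',np.degrees(k[:2]),'z',md)
    brd=(c[:,0]-c[:,2]>25)&(abs(q[:,1])<70)&(q[:,0]>5)&(q[:,0]<135)&(abs(q[:,2])<8)
    w=q[brd]
    if len(w)>200:
        k=np.linalg.lstsq(np.c_[w[:,:2],np.ones(len(w))],w[:,2],rcond=None)[0]
        print(n,'board',len(w),k,np.percentile(w,[1,99],axis=0))
E
```

```text
t 8.775 pos [0.479  0.0556 0.1794] F [ 0.2 -1.2 -2.1] gap 0.055402077032692724 q [ 0.33  0.11 -0.4   2.39 -1.09  0.19 -0.17]
turn/90 [0.0057 0.0028 0.0026]
board coords of tcp mm [ 45.7 -41.  150.4]  F in board [-1.5 -1.2 -1.6]
to target units [-0.162 -0.061  0.362]
wrist mould face in board frame 6073 ((50.22421646118164, -26.0545597076416), (91.07122802734375, 37.870948791503906), 0.012920020148158073) slope deg x,y [-1.2148681  -0.85257349] z 138.75561823518495
wrist board 19373 [-1.14115811e-04  1.07156901e-03 -6.26888513e-01] [[  7.95398074 -59.42919247  -2.23144852]
 [129.81300958  61.87835928   0.99099595]]
top mould face in board frame 112 ((65.78963470458984, -26.233402252197266), (30.189102172851562, 63.717533111572266), 83.8028564453125) slope deg x,y [-3.84246994 -0.28301473] z 138.87621264252928
top board 3508 [-5.13649557e-03  9.84750140e-04  1.25529149e+00] [[  7.52994856 -60.55113417  -3.97247642]
 [130.71909102  61.00283023   4.38816231]]
side board 3070 [-3.61381091e-04  1.21320694e-02  1.05681183e+00] [[  6.30973269 -63.08548633  -6.55380017]
 [129.62902089  61.44796307   4.8767102 ]]
```

View pics/wrist3.png

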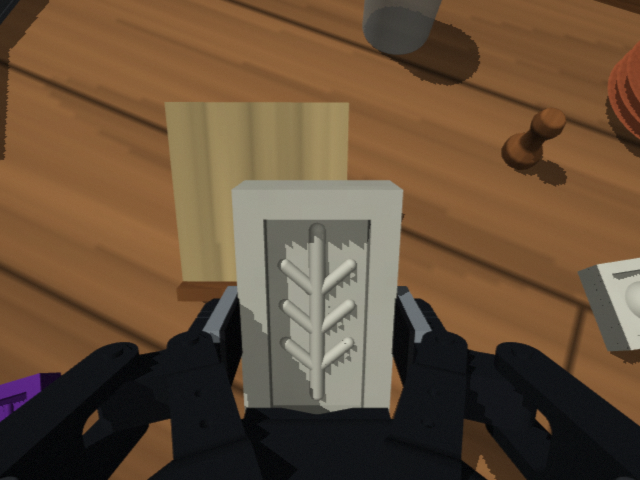

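View pics/side3.png

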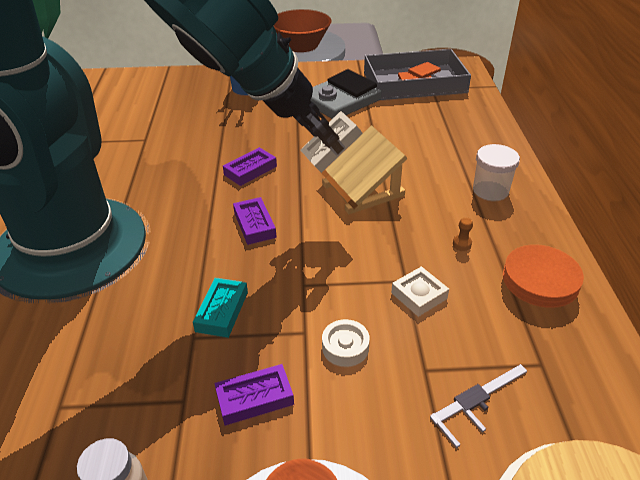

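Joint 6 has reached its limit (0.19), so this approach lags. I'll fit a quick kinematic model from the recorded states to see which poses are reachable.

```bash
cat > kin.py <<'E'
import numpy as np, itertools
from scipy.spatial.transform import Rotation as R
from scipy.optimize import least_squares
D=[([1.167,.417,-.01,1.614,.005,1.111,-.053],[.22107,-.58425,.25265],[-2.5843,1.78522,.00166]),
([.36,.22,-.27,2.01,.07,.92,-2.02],[.46832,-.08776,.20816],[1.601,-2.703,0]),
([.91,.12,-.59,2.3,-.81,.45,-.12],[.4675,-.0849,.2002],[-2.206,1.431,-.406]),
([.33,.11,-.4,2.39,-1.09,.19,-.17],[.479,.0556,.1794],[-2.189,1.405,-.435])]
lo=np.array([-2.81,-.39,-1.27,.06,-1.19,.19,-2.82]);hi=np.array([2.81,2.02,1.25,2.57,4.33,2,2.82])
def chain(q,s,par):
    hs,l1,a1,l2,a2,L,a3,a0=par
    A=R.from_rotvec;z=np.r_[0,0,1.];y=np.r_[0,1.,0]
    r=A(z*s[0]*q[0]);p=np.r_[0,0,hs]+r.apply([a0,0,0]);
    r=r*A(y*q[1])*A(z*s[1]*q[2]);p=p+r.apply([a1,0,l1])
    r=r*A(y*q[3])*A(z*s[2]*q[4]);p=p+r.apply([a2,0,l2])
    r=r*A(y*q[5]);p=p+r.apply([a3,0,0]);r=r*A(z*s[3]*q[6]);p=p+r.apply([0,0,L])
    return p,r
E
python3 - <<'E'
from kin import *
best=[]
for s in itertools.product([1,-1],repeat=4):
    C=[];rs=[]
    for q,p,rv in D:
        _,r=chain(q,s,[0]*8); C.append((r.inv()*R.from_rotvec(rv)))
    m=R.concatenate(C).mean();e=max(np.degrees((m.inv()*c).magnitude()) for c in C);best.append((e,s,m.as_rotvec()))
best.sort(key=lambda b:b[0]);print(best[:3])
s=best[0][1]
f=lambda x:np.concatenate([chain(q,s,x)[0]-p for q,p,_ in D]+[.01*(x-np.array([.35,.5,0,.5,0,.25,0,0]))])
o=least_squares(f,[.35,.5,0,.5,0,.25,0,0]);print(o.x.round(3),np.abs(o.fun[:12]).max())
E
```

```text
[(np.float64(0.42455735828527336), (-1, -1, -1, -1), array([-2.70569451e-03,  2.56917816e-03,  3.14034987e+00])), (np.float64(34.99383303872034), (-1, 1, -1, -1), array([0.42206746, 0.0587378 , 2.56981917])), (np.float64(63.380615069692205), (1, -1, -1, -1), array([ 0.39544808, -0.00833296, -1.84396623]))]
[ 0.237  0.547 -0.063  0.436  0.001  0.313 -0.003  0.07 ] 0.028489074296424638
```

```bash
cat >> kin.py <<'E'
S=(-1,-1,-1,-1)
C7=R.from_rotvec([0,0,np.pi])
def frames(q):
    A=R.from_rotvec;z=np.r_[0,0,1.];y=np.r_[0,1.,0]
    r=[R.identity()]
    for i,a in enumerate([-z,y,-z,y,-z,y,-z]): r.append(r[-1]*A(a*q[i]))
    return r
def design(q):
    # bodies 1..7, vertical/offset: combos
    return np.hstack([r.as_matrix() for r in frames(q)[1:]])
x0=np.zeros((7,3)); x0[0,2]=.25;x0[2,2]=.5;x0[4,2]=.45;x0[6,2]=.3;x0=x0.ravel()
w=np.tile([1,1,1.],7)
def fit(D,lam=.003):
    A=np.vstack([design(q) for q,_,_ in D]);b=np.concatenate([p for _,p,_ in D])
    x=x0.copy()
    dx=np.linalg.lstsq(np.vstack([A,lam*np.eye(21)]),np.r_[b-A@x,np.zeros(21)],rcond=None)[0]
    return x+dx,np.abs(A@(x+dx)-b).max()
E
python3 - <<'E'
from kin import *
for lam in(.3,.1,.03,.003):
    x,e=fit(D,lam);print(lam,e);print(x.reshape(7,3).round(3))
E
```

```text
0.3 0.001170796942510044
[[ 0.003 -0.007  0.259]
 [-0.001 -0.007  0.01 ]
 [ 0.002 -0.006  0.51 ]
 [-0.01  -0.006  0.   ]
 [-0.001 -0.002  0.45 ]
 [-0.001 -0.002 -0.004]
 [-0.001 -0.001  0.296]]
0.1 0.0005061112978265447
[[ 0.004 -0.008  0.26 ]
 [-0.004 -0.008  0.01 ]
 [-0.001 -0.006  0.51 ]
 [-0.011 -0.006  0.002]
 [ 0.001 -0.001  0.452]
 [-0.003 -0.001 -0.004]
 [ 0.    -0.001  0.296]]
0.03 0.0002388949178723232
[[ 0.009 -0.007  0.261]
 [-0.005 -0.007  0.01 ]
 [-0.006 -0.005  0.51 ]
 [-0.013 -0.005  0.001]
 [ 0.003 -0.002  0.451]
 [-0.007 -0.002 -0.001]
 [ 0.001 -0.001  0.299]]
0.003 4.073993680520083e-06
[[ 0.013 -0.007  0.263]
 [-0.006 -0.007  0.011]
 [-0.01  -0.004  0.511]
 [-0.015 -0.004 -0.001]
 [ 0.005 -0.004  0.449]
 [-0.011 -0.004  0.002]
 [ 0.001 -0.002  0.302]]
```

```bash
python3 - <<'E'
from kin import *
x,_=fit(D,.1);b=np.load('board.npz')
def ik(p,M,q0,m=.03):
    f=lambda q:np.r_[(design(q)@x-p)*10,(( frames(q)[7]*C7).inv()*M).as_rotvec()*3,.01*(q-q0)]
    o=least_squares(f,np.clip(q0,lo+m+.001,hi-m-.001),bounds=(lo+m,hi-m));return o.x,np.linalg.norm(o.fun[:3])/10,np.degrees(np.linalg.norm(o.fun[3:6])/3)
rng=np.random.default_rng(0);qc=np.array(D[3][0])
for name,pt in(('seat',[53,0,27]),('hov40',[60,0,67]),('hov100',[60,0,127])):
  for tilt in(0,5,10,15,20,30):
    T=R.from_matrix(b['T'])*R.from_rotvec([-np.radians(tilt),0,0])
    c=b['O']+b['B']@(np.array(pt)*[1,1,0]+[0,0,pt[2]-15])/1000
    p=c-T.as_matrix()[:,2]*.015
    sols=[]
    for k in range(12):
        q0=qc+ (0 if k==0 else 1)*rng.normal(0,.6,7); r=ik(p,T,q0)
        if r[1]<.001 and r[2]<.3: sols.append((np.abs(r[0]-qc).max(),r[0]))
    r=ik(p,T,qc);print(name,tilt,'local',r[0].round(2),round(r[1]*1000,1),round(r[2],1),'| n',len(sols),min(sols,key=lambda a:a[0])[1].round(2) if sols else None)
E
```

```text
seat 0 local [-0.34  0.37  0.16  2.24 -1.16  0.22 -0.23] 23.2 8.4 | n 0 None
seat 5 local [-0.44  0.39  0.25  2.24 -1.16  0.22 -0.26] 12.6 4.6 | n 0 None
seat 10 local [-0.51  0.41  0.32  2.24 -1.16  0.22 -0.28] 2.0 0.7 | n 0 None
seat 15 local [-0.46  0.41  0.25  2.19 -0.67  0.26 -0.77] 0.0 0.0 | n 12 [-0.41  0.41  0.18  2.19 -0.57  0.24 -0.86]
seat 20 local [-0.52  0.44  0.32  2.13 -0.5   0.37 -0.95] 0.0 0.0 | n 12 [-0.52  0.44  0.32  2.13 -0.5   0.37 -0.95]
seat 30 local [-0.53  0.49  0.31  2.01 -0.29  0.6  -1.17] 0.0 0.0 | n 12 [-0.56  0.49  0.36  2.01 -0.33  0.6  -1.13]
hov40 0 local [-0.4   0.27  0.23  2.29 -1.16  0.22 -0.23] 17.1 5.9 | n 0 None
hov40 5 local [-0.51  0.29  0.33  2.29 -1.16  0.22 -0.26] 6.2 2.2 | n 2 [ 0.53  0.42 -0.88  2.3   1.45  0.22 -2.75]
hov40 10 local [-0.48  0.3   0.27  2.27 -0.83  0.22 -0.59] 0.0 0.0 | n 12 [-0.48  0.3   0.27  2.27 -0.83  0.22 -0.59]
hov40 15 local [-0.46  0.32  0.25  2.21 -0.47  0.31 -0.95] 0.0 0.0 | n 12 [-0.46  0.32  0.25  2.21 -0.47  0.31 -0.95]
hov40 20 local [-0.48  0.34  0.26  2.15 -0.32  0.43 -1.11] 0.0 0.0 | n 12 [-0.6   0.35  0.41  2.15 -0.45  0.44 -0.99]
hov40 30 local [-0.45  0.39  0.22  2.02 -0.16  0.65 -1.27] 0.0 0.0 | n 12 [-0.64  0.42  0.45  2.03 -0.32  0.67 -1.13]
hov100 0 local [-0.63  0.12  0.48  2.38 -1.16  0.22 -0.22] 7.1 2.2 | n 0 None
hov100 5 local [-0.59  0.14  0.42  2.36 -0.89  0.22 -0.51] 0.0 0.0 | n 12 [-0.59  0.14  0.41  2.36 -0.89  0.22 -0.51]
hov100 10 local [-0.23  0.15  0.01  2.29 -0.31  0.29 -1.09] 0.0 0.0 | n 12 [-0.48  0.15  0.28  2.3  -0.46  0.3  -0.95]
hov100 15 local [-0.23  0.17 -0.    2.23 -0.17  0.4  -1.24] 0.0 0.0 | n 12 [-0.58  0.17  0.38  2.24 -0.34  0.41 -1.07]
hov100 20 local [-0.24  0.2  -0.01  2.17 -0.09  0.52 -1.32] 0.0 0.0 | n 12 [-0.67  0.21  0.48  2.19 -0.3   0.53 -1.11]
hov100 30 local [-0.27  0.26  0.    2.05 -0.02  0.74 -1.4 ] 0.0 0.0 | n 12 [-0.69  0.29  0.51  2.07 -0.23  0.75 -1.19]
```

The model (orientation fits within 0.4°) shows that a tool perpendicular to the board is out of reach there because of joint 6. With the tool pitched about 22° relative to the mould it works well. I'll set the mould flat on free bench, re-grip it with the tool pitched 22° about the jaw axis, then place.

Call:
send_rows:
  plan:
    - [[0.118,0.045,-0.056,0,0,0],[0.118,0.045,-0.056,0,0,0],[0.118,0.045,-0.056,0,0,0],[0.118,0.045,-0.056,0,0,0],[0,0,0,-0.095,0,0],[0,0,0,-0.095,0,0],[0,0,0,-0.095,0,0],[0,0,0,-0.095,0,0]]

```text
t: 9.93
ee_pos: [0.4643, -0.0765, 0.199]
ee_rot: [-2.553, 1.622, -0.078]
force: [-0.1, 0.5, -2.6]
finger_gap: 0.0548
```

```bash
cat >> go.py <<'E'
def rep2(p,psi,tilt):
    s=observe();M=R.from_rotvec(s['ee_rot']).as_matrix()
    a=np.radians(psi);X=np.r_[np.cos(a),np.sin(a),0];Z=np.r_[0,0,-1.]
    T=np.c_[X,np.cross(Z,X),Z]@R.from_rotvec([-np.radians(tilt),0,0]).as_matrix()
    print('t',s['t'],'pos',s['ee_pos'].round(4),'F',s['force'].round(1),'gap',s['finger_gap'],'q',s['qpos'].round(2))
    print('turn/90',(np.degrees(R.from_matrix(M.T@T).as_rotvec())/90).round(4),'shift',(M.T@(np.array(p)-s['ee_pos'])/.25).round(3))
E
python3 -c "
from go import *
rep2([.465,-.08,.033],-65.7,0)"
```

```text
t 9.925 pos [ 0.4643 -0.0765  0.199 ] F [-0.1  0.5 -2.6] gap 0.05481904111960038 q [ 0.3   0.17 -0.16  2.1  -0.08  0.78 -0.94]
turn/90 [-0.0799  0.0127  0.0094] shift [0.026 0.087 0.658]
```

Call:
send_rows:
  plan:
    - [[0,0,0,-0.04,0.0065,0.005],[0.026,0,0,-0.04,0.0065,0.005],[0,0,0.12,0,0,0],[0,0,0.14,0,0,0],[0,0,0.14,0,0,0],[0,0,0.12,0,0,0],[0,0,0.1,0,0,0],[0,0,0,0,0,0]]

```text
t: 10.92
ee_pos: [0.4668, -0.0806, 0.0423]
ee_rot: [-2.636, 1.7, 0.003]
force: [1.9, 0.7, -1.2]
finger_gap: 0.0552
```

```bash
python3 -c "
from go import *
rep2([.465,-.08,.0275],-65.7,0)"
```

```text
t 10.925 pos [ 0.4668 -0.0806  0.0423] F [ 1.9  0.7 -1.2] gap 0.05522551650814427 q [ 0.21  0.49 -0.12  2.12  0.1   0.54 -1.13]
turn/90 [-0.0016  0.0027  0.0006] shift [-0.005  0.006  0.059]
```

Call:
send_rows:
  plan:
    - [[0,0,0.02,0,0,0],[0,0,0.016,0,0,0],[0,0,0.01,0,0,0],[0,0,0.006,0,0,0],[0,0,0.004,0,0,0],[0,0,0.004,0,0,0],[0,0,0,0,0,0]]

```text
t: 11.8
ee_pos: [0.4678, -0.0798, 0.0285]
ee_rot: [-2.638, 1.697, -0.001]
force: [0.5, -0.4, -1.8]
finger_gap: 0.0551
```

Call:
send_rows:
  plan:
    - [[0,0,0.005,0,0,0],[0,0,0.004,0,0,0],[0,0,0,0,0,0]]

```text
t: 12.18
ee_pos: [0.468, -0.0798, 0.0269]
ee_rot: [-2.638, 1.697, -0.001]
force: [-6.7, 3.1, 19.8]
finger_gap: 0.0553
```

Call:
send_rows:
  plan:
    - [[0,0,0,0,0,0],[0,0,0,0,0,0],[0,0,0,0,0,0],[0,0,0,0,0,0],[0,0,-0.05,0,0,0],[0,0,-0.1,0,0,0],[0,0,-0.1,0,0,0],[0,0,-0.1,0,0,0]]
  claw: -1

```text
t: 13.18
ee_pos: [0.4676, -0.0802, 0.1154]
ee_rot: [-2.637, 1.697, -0.002]
force: [-0.8, -0.8, 0.7]
finger_gap: 0.0854
```

Call:
send_rows:
  plan:
    - [[0,0,-0.1,-0.06,0,0],[0,0,0,-0.06,0,0],[0,0,0,-0.06,0,0],[0,0,0,-0.064,0,0],[0,0,0,0,0,0]]

```text
t: 13.8
ee_pos: [0.468, -0.0795, 0.1388]
ee_rot: [2.364, -1.518, -0.294]
force: [0.3, -0.1, -0.1]
finger_gap: 0.0856
```

```bash
python3 - <<'E'
from go import *
s=observe()
im,d=get_image('wrist');cv2.imwrite('pics/w4.png',im[:,:,::-1])
P=world(camera_model('wrist'),d,np.ones_like(d,bool),s);c=im[d>0].astype(int)
k=(abs(P[:,0]-.468)<.07)&(abs(P[:,1]+.08)<.06)&(P[:,2]>.020)&(P[:,2]<.030)&(c.min(1)>70)
print(k.sum(),rect(P[k]),np.median(P[k,2]))
c=np.array(rect(P[k])[0])/1000
rep2([*c,.030],-65.7,22)
E
```

```text
7719 ((468.10247802734375, -79.83282470703125), (101.4747543334961, 56.31668472290039), 24.39438247680664) 0.023629488298463494
t 13.85 pos [ 0.4676 -0.0799  0.1389] F [-0.7 -0.  -0.3] gap 0.08538414284522082 q [ 0.08  0.48 -0.08  1.87  0.21  1.15 -1.26]
turn/90 [-0.0045  0.0007  0.0029] shift [ 0.002 -0.162  0.404]
```

View pics/w4.png

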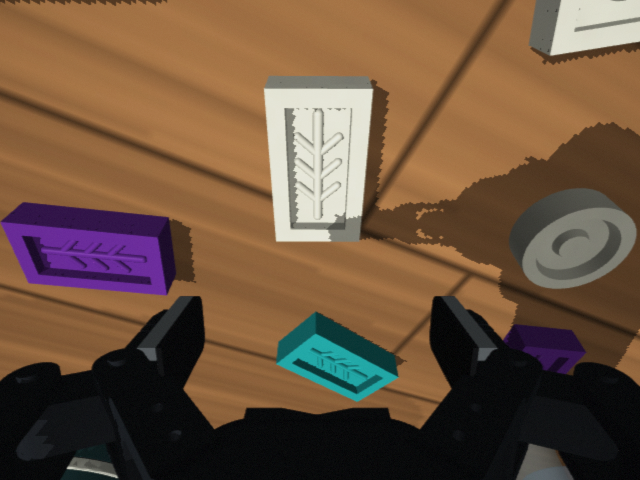

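Call:
send_rows:
  plan:
    - [[0.002,-0.019,-0.008,-0.004,0,0.003],[0,-0.03,0.075,0,0,0],[0,-0.032,0.08,0,0,0],[0,-0.032,0.08,0,0,0],[0,-0.028,0.07,0,0,0],[0,-0.024,0.06,0,0,0],[0,-0.013,0.03,0,0,0],[0,0,0,0,0,0]]

```text
t: 14.85
ee_pos: [0.4721, -0.0786, 0.0322]
ee_rot: [2.354, -1.522, -0.298]
force: [-0.0, 0.0, 1.1]
finger_gap: 0.0854
```

```bash
python3 -c "
from go import *
rep2([.4727,-.0777,.030],-65.7,22)"
```

```text
t 14.85 pos [ 0.4721 -0.0786  0.0322] F [-0.   0.   1.1] gap 0.08540599879736764 q [ 0.06  0.66 -0.07  1.89  0.24  0.97 -1.32]
turn/90 [ 0.0008  0.0008 -0.0005] shift [-0.002 -0.007  0.007]
```

Call:
send_rows:
  plan:
    - [[0,-0.005,0.005,0,0,0],[0,0,0,0,0,0],[0,0,0,0,0,0],[0,0,0,0,0,0],[0,0,0,0,0,0],[0,0,0,0,0,0],[0,0,0,0,0,0],[0,0,0,0,0,0]]
  claw: 1
  grip_force: 50

```text
t: 15.85
ee_pos: [0.4732, -0.0783, 0.0314]
ee_rot: [2.355, -1.522, -0.296]
force: [0.6, 0.6, 5.2]
finger_gap: 0.0547
```

```bash
python3 -c "
from go import *
rep2([.4727,-.0777,.18],-65.7,22)"
```

```text
t 15.85 pos [ 0.4732 -0.0783  0.0314] F [0.6 0.6 5.2] gap 0.05469699653792756 q [ 0.06  0.66 -0.07  1.88  0.24  0.97 -1.32]
turn/90 [-0.      0.0004 -0.0006] shift [-0.003  0.224 -0.551]
```

Call:
send_rows:
  plan:
    - [[0,0.008,-0.02,0,0,0],[0,0.024,-0.06,0,0,0],[0,0.04,-0.1,0,0,0],[0,0.048,-0.12,0,0,0],[0,0.048,-0.12,0,0,0],[0,0.036,-0.09,0,0,0],[0,0.016,-0.04,0,0,0],[0,0,0,0,0,0]]

```text
t: 16.85
ee_pos: [0.4735, -0.0782, 0.1794]
ee_rot: [2.355, -1.523, -0.296]
force: [-0.4, -0.2, -3.6]
finger_gap: 0.0543
```

```bash
cat >> go.py <<'E'
# mould centre & orientation in tool at regrasp
_M=np.array(R.from_rotvec([2.355,-1.522,-.296]).as_matrix())
mc=_M.T@(np.array([.4681,-.0798,.012])-np.array([.4732,-.0783,.0314]))
_a=np.radians(24.35);mo=_M.T@np.c_[[np.cos(_a),np.sin(_a),0],[-np.sin(_a),np.cos(_a),0],[0,0,1]]
def rep3(off):  # mould centre board coords wanted, mm
    b=np.load('board.npz');s=observe();M=R.from_rotvec(s['ee_rot']).as_matrix()
    print('t',s['t'],'pos',s['ee_pos'].round(4),'gap',round(s['finger_gap'],4),'q',s['qpos'].round(2))
    c=s['ee_pos']+M@mc;print('mould in board mm',(b['B'].T@(c-b['O'])*1000).round(1),'F in board',(b['B'].T@s['force']).round(1))
    T=b['B']@mo.T; print('turn/90',(np.degrees(R.from_matrix(M.T@T).as_rotvec())/90).round(4))
    tgt=b['O']+b['B']@np.array(off)/1000-T@mc
    print('tgt tcp',tgt.round(4),'shift (current tool axes)',(M.T@(tgt-s['ee_pos'])/.25).round(3),'(after turn)',(T.T@(tgt-s['ee_pos'])/.25).round(3))
E
python3 - <<'E'
from go import *
print(mc)
rep3([57,0,80])
im,d=get_image('wrist');cv2.imwrite('pics/w5.png',im[:,:,::-1])
E
```

```text
[-0.00072653 -0.00238762  0.01995974]
t 16.85 pos [ 0.4735 -0.0782  0.1794] gap 0.0543 q [ 0.07  0.43 -0.09  1.83  0.2   1.24 -1.26]
mould in board mm [ -18.9 -159.9  171.9] F in board [-2.4 -0.1 -2.7]
turn/90 [ 3.887e-01 -6.000e-04  1.000e-04]
tgt tcp [0.5014 0.1099 0.1471] shift (current tool axes) [-0.64  -0.429 -0.034] (after turn) [-0.64  -0.371  0.219]
```

View pics/w5.png

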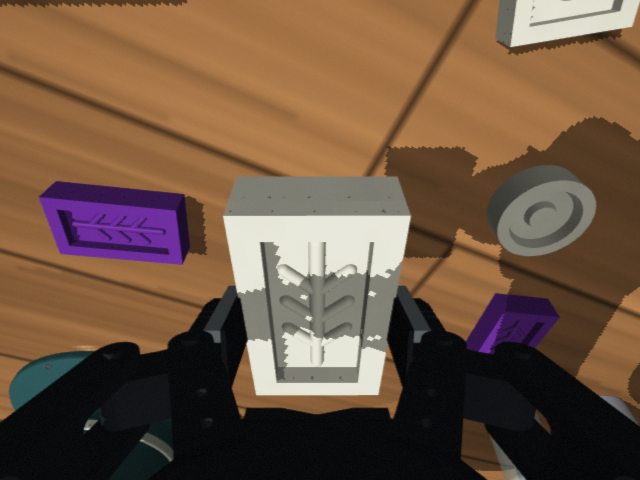

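It is held firmly and still level, with the tool pitched. The face spans (225–410, 215–395). Next I tilt 35° and move over the board.

Call:
send_rows:
  plan:
    - [[0,0,0,0.06,0,0],[0,0,0,0.08,0,0],[0,0,0,0.08,0,0],[0,0,0,0.08,0,0],[0,0,0,0.06,0,0],[0,0,0,0.029,0,0],[0,0,0,0,0,0]]

```text
t: 17.77
ee_pos: [0.4724, -0.0785, 0.178]
ee_rot: [-2.474, 1.602, -0.178]
force: [0.5, -0.4, -2.8]
finger_gap: 0.0545
```

Call:
send_rows:
  plan:
    - [[-0.08,-0.046,0.02,0,0,0],[-0.1,-0.058,0.03,0,0,0],[-0.11,-0.064,0.03,0,0,0],[-0.11,-0.064,0.03,0,0,0],[-0.1,-0.058,0.03,0,0,0],[-0.08,-0.046,0.03,0,0,0],[-0.06,-0.035,0.02,0,0,0],[0,0,0,0,0,0]]

```text
t: 18.77
ee_pos: [0.4996, 0.1107, 0.1527]
ee_rot: [-2.477, 1.597, -0.179]
force: [0.5, -0.3, -2.3]
finger_gap: 0.055
```

```bash
python3 - <<'E'
from go import *
rep3([57,0,30])
s=observe();b=np.load('board.npz')
im,d=get_image('wrist');cv2.imwrite('pics/w6.png',im[:,:,::-1])
P=world(camera_model('wrist'),d,np.ones_like(d,bool),s);c=im[d>0].astype(int);q=(P-b['O'])@b['B']*1000
w=(c.max(1)-c.min(1)<50)&(c.min(1)>80)&(abs(q[:,1])<40)&(q[:,2]>60)&(q[:,2]<125)&(q[:,0]>-20)
w=q[w];md=np.percentile(w[:,2],70);w=w[abs(w[:,2]-md)<4]
k=np.linalg.lstsq(np.c_[w[:,:2],np.ones(len(w))],w[:,2],rcond=None)[0]
print('face',len(w),md,np.degrees(k[:2]),rect(w/1000))
B=(c[:,0]-c[:,2]>25)&(abs(q[:,1])<70)&(q[:,0]>5)&(q[:,0]<140)&(abs(q[:,2])<8);w=q[B]
k=np.linalg.lstsq(np.c_[w[:,:2],np.ones(len(w))],w[:,2],rcond=None)[0]
print('board',len(w),np.degrees(k[:2]),k[2],np.percentile(w,[.5,99.5],axis=0))
E
```

```text
t 18.775 pos [0.4996 0.1107 0.1527] gap 0.055 q [-0.06  0.27 -0.22  2.13  0.04  0.54 -1.45]
mould in board mm [59.1  1.5 85.4] F in board [-1.1 -0.5 -2.1]
turn/90 [0.0016 0.0003 0.0018]
tgt tcp [0.5276 0.1217 0.1062] shift (current tool axes) [ 0.006 -0.076  0.208] (after turn) [ 0.006 -0.075  0.208]
face 15673 96.54605940304648 [-0.43357312  0.14395648] ((59.08462905883789, 0.6753997802734375), (67.82317352294922, 101.7532958984375), 89.79737854003906)
board 31823 [-0.34922593  0.0685568 ] -0.1807260351356029 [[ 14.53359687 -60.88289014  -6.77146197]
 [130.53362112  62.28116917   0.96318657]]
```

View pics/w6.png

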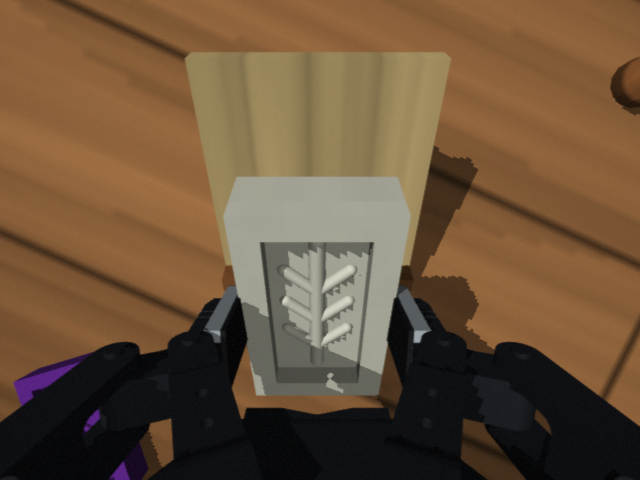

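The mould face is parallel to the board to within 0.1°, about 85 mm out along the board normal, and centred across the board to about 1 mm. I'll lower it.

Call:
send_rows:
  plan:
    - [[0.002,-0.012,0.033,0,0,0.001],[0.002,-0.014,0.038,0,0,0.001],[0,-0.014,0.038,0,0,0],[0,-0.014,0.038,0,0,0],[0,-0.012,0.033,0,0,0],[0,-0.01,0.028,0,0,0],[0,0,0,0,0,0]]

```text
t: 19.7
ee_pos: [0.5277, 0.1208, 0.1065]
ee_rot: [-2.472, 1.603, -0.18]
force: [0.0, -0.6, -2.2]
finger_gap: 0.0544
```

```bash
python3 - <<'E'
from go import *
rep3([54,.7,14])
im,d=get_image('wrist');cv2.imwrite('pics/w7.png',im[:,:,::-1])
im,d=get_image('side');cv2.imwrite('pics/s7.png',cv2.resize(im[90:230,280:440,::-1],(640,560)))
E
```

```text
t 19.7 pos [0.5277 0.1208 0.1065] gap 0.0544 q [-0.1   0.39 -0.19  2.09  0.09  0.45 -1.49]
mould in board mm [57.  -0.9 30.4] F in board [-1.5 -0.6 -1.7]
turn/90 [ 0.0008 -0.0001 -0.0017]
tgt tcp [0.5334 0.1251 0.0914] shift (current tool axes) [-0.006 -0.013  0.065] (after turn) [-0.006 -0.013  0.065]
```

View pics/s7.png

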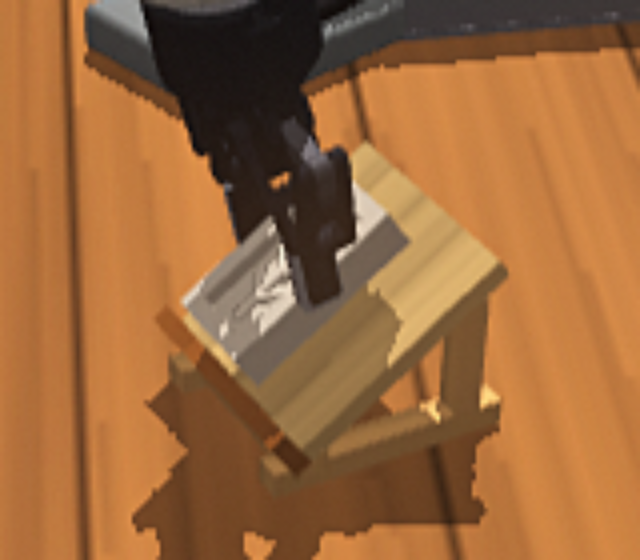

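The side crop shows the mould parallel above the board, just uphill of the lip.

Call:
send_rows:
  plan:
    - [[-0.006,-0.004,0.02,0,0,0],[0,-0.004,0.016,0,0,0],[0,-0.003,0.012,0,0,0],[0,-0.002,0.008,0,0,0],[0,-0.001,0.006,0,0,0],[0,0,0.004,0,0,0],[0,0,0,0,0,0]]

```text
t: 20.68
ee_pos: [0.5336, 0.1249, 0.0917]
ee_rot: [-2.471, 1.603, -0.18]
force: [0.6, 0.1, -2.3]
finger_gap: 0.0546
```

```bash
python3 - <<'E'
from go import *
rep3([53,0,11])
E
```

```text
t 20.675 pos [0.5336 0.1249 0.0917] gap 0.0546 q [-0.12  0.43 -0.18  2.08  0.1   0.42 -1.51]
mould in board mm [54.3  0.5 14.2] F in board [-0.9 -0.1 -2.2]
turn/90 [ 0.0004 -0.0002 -0.0018]
tgt tcp [0.5345 0.1248 0.0883] shift (current tool axes) [0.002 0.    0.014] (after turn) [0.002 0.    0.014]
```

Call:
send_rows:
  plan:
    - [[0,-0.001,0.004,0,0,0],[0,-0.001,0.004,0,0,0],[0,0,0,0,0,0]]

```text
t: 21.05
ee_pos: [0.5345, 0.1254, 0.0899]
ee_rot: [-2.471, 1.603, -0.18]
force: [0.1, -0.8, -1.4]
finger_gap: 0.0543
```

Call:
send_rows:
  plan:
    - [[0,-0.001,0.003,0,0,0],[0,0,0,0,0,0]]

```text
t: 21.3
ee_pos: [0.5346, 0.1254, 0.0897]
ee_rot: [-2.472, 1.603, -0.18]
force: [-9.4, -3.3, 13.4]
finger_gap: 0.0545
```

Call:
send_rows:
  plan:
    - [[0,-0.001,0.003,0,0,0],[0,0,0,0,0,0]]

```text
t: 21.55
ee_pos: [0.5347, 0.1254, 0.0896]
ee_rot: [-2.472, 1.604, -0.18]
force: [-20.7, -6.7, 34.5]
finger_gap: 0.0549
```

```bash
python3 - <<'E'
from go import *
rep3([50,0,12])
E
```

```text
t 21.55 pos [0.5347 0.1254 0.0896] gap 0.0549 q [-0.12  0.43 -0.18  2.08  0.1   0.42 -1.51]
mould in board mm [54.1  0.5 11.8] F in board [ 2.1  2.4 40.6]
turn/90 [ 0.0008 -0.0005 -0.0017]
tgt tcp [0.5317 0.1235 0.0874] shift (current tool axes) [0.002 0.016 0.005] (after turn) [0.002 0.016 0.005]
```

In contact: z is 11.8 mm against a nominal 12, force 40 N along the board normal. I'll ease off and slide down to the lip.

Call:
send_rows:
  plan:
    - [[0,0.001,-0.005,0,0,0],[0,0.004,0.0015,0,0,0],[0,0.004,0.0015,0,0,0],[0,0,0,0,0,0]]

```text
t: 22.05
ee_pos: [0.5333, 0.1247, 0.0887]
ee_rot: [-2.471, 1.603, -0.181]
force: [-1.9, -0.4, 6.9]
finger_gap: 0.0548
```

```bash
python3 - <<'E'
from go import *
rep3([50,0,12])
E
```

```text
t 22.05 pos [0.5333 0.1247 0.0887] gap 0.0548 q [-0.12  0.43 -0.18  2.08  0.1   0.41 -1.51]
mould in board mm [52.3  0.4 11.9] F in board [2.4 0.5 6.7]
turn/90 [ 0.0001 -0.0003 -0.0018]
tgt tcp [0.5317 0.1235 0.0874] shift (current tool axes) [0.002 0.008 0.003] (after turn) [0.002 0.008 0.003]
```

Call:
send_rows:
  plan:
    - [[0,0.004,0.0015,0,0,0],[0,0.004,0.0015,0,0,0],[0,0,0,0,0,0]]

```text
t: 22.42
ee_pos: [0.5321, 0.1242, 0.0878]
ee_rot: [-2.47, 1.603, -0.182]
force: [-1.5, -0.0, 7.2]
finger_gap: 0.0545
```

```bash
python3 - <<'E'
from go import *
rep3([50,0,12])
E
```

```text
t 22.425 pos [0.5321 0.1242 0.0878] gap 0.0545 q [-0.12  0.43 -0.18  2.08  0.1   0.41 -1.51]
mould in board mm [50.7  0.5 12. ] F in board [3.  0.6 6.7]
turn/90 [-0.0006 -0.0003 -0.0018]
tgt tcp [0.5317 0.1235 0.0874] shift (current tool axes) [0.002 0.003 0.001] (after turn) [0.002 0.003 0.001]
```

Call:
send_rows:
  plan:
    - [[0,0.004,0.0015,0,0,0],[0,0.003,0.0012,0,0,0],[0,0,0,0,0,0]]

```text
t: 22.8
ee_pos: [0.532, 0.1242, 0.0877]
ee_rot: [-2.468, 1.601, -0.185]
force: [1.7, 2.2, 13.5]
finger_gap: 0.0546
```

```bash
python3 - <<'E'
from go import *
rep3([50,0,12])
E
```

```text
t 22.8 pos [0.532  0.1242 0.0877] gap 0.0546 q [-0.12  0.43 -0.18  2.09  0.1   0.4  -1.51]
mould in board mm [50.7  0.5 11.9] F in board [9.7 1.3 9.6]
turn/90 [-0.0026 -0.0005 -0.0015]
tgt tcp [0.5317 0.1235 0.0874] shift (current tool axes) [0.002 0.002 0.001] (after turn) [0.002 0.002 0.001]
```

Seated against the lip (force up-slope rose to 9.7 N). Release.

Call:
send_rows:
  plan:
    - [[0,0,0,0,0,0],[0,0,0,0,0,0],[0,0,0,0,0,0],[0,0,0,0,0,0],[0,0,0,0,0,0],[0,0,0,0,0,0]]
  claw: -0.9

```text
t: 23.55
ee_pos: [0.5301, 0.1234, 0.0863]
ee_rot: [-2.471, 1.603, -0.18]
force: [0.7, -0.3, -0.3]
finger_gap: 0.0812
```

Call:
send_rows:
  plan:
    - [[0,0,-0.02,0,0,0],[0,0,-0.05,0,0,0],[0,0,-0.08,0,0,0],[0,0,-0.1,0,0,0],[0,0,-0.1,0,0,0],[0,0,-0.06,0,0,0],[0,0,0,0,0,0]]

```text
t: 24.42
ee_pos: [0.5095, 0.1138, 0.1873]
ee_rot: [-2.47, 1.603, -0.183]
force: [0.0, 0.1, -0.7]
finger_gap: 0.0807
```

```bash
python3 - <<'E'
from go import *
s=observe();b=np.load('board.npz');print(s['t'],s['ee_pos'],s['force'],s['finger_gap'])
im,d=get_image('wrist');cv2.imwrite('pics/w8.png',im[:,:,::-1])
P=world(camera_model('wrist'),d,np.ones_like(d,bool),s);c=im[d>0].astype(int);q=(P-b['O'])@b['B']*1000
w=(c.max(1)-c.min(1)<55)&(c.min(1)>70)&(abs(q[:,1])<60)&(q[:,2]>20)&(q[:,2]<30)&(q[:,0]>-20)&(q[:,0]<130)
w=q[w];k=np.linalg.lstsq(np.c_[w[:,:2],np.ones(len(w))],w[:,2],rcond=None)[0]
print('face',len(w),np.median(w[:,2]),np.degrees(k[:2]),rect(w/1000))
im,d=get_image('side');cv2.imwrite('pics/s8.png',cv2.resize(im[90:230,280:440,::-1],(640,560)))
E
```

```text
24.425 [0.50949479 0.11383103 0.18734902] [ 0.04818443  0.07569817 -0.73419784] 0.08072436797146645
face 6003 23.295762098354963 [-0.02302916  0.04017005] ((50.46043395996094, -0.09527015686035156), (102.06764221191406, 56.02667236328125), 0.07676255702972412)
```

View pics/s8.png

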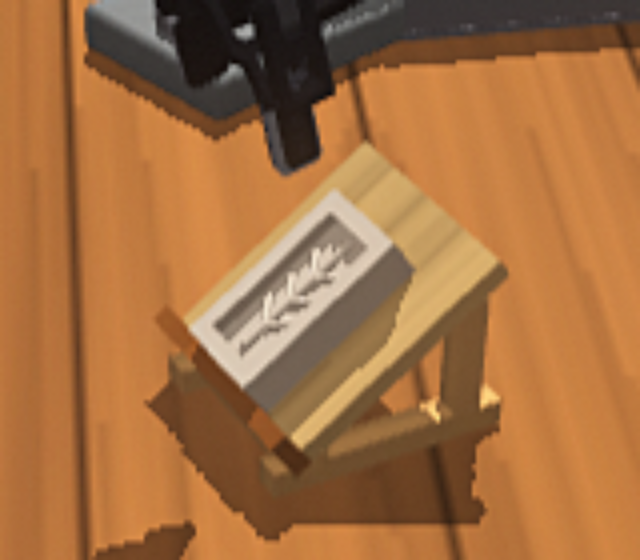

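View pics/w8.png

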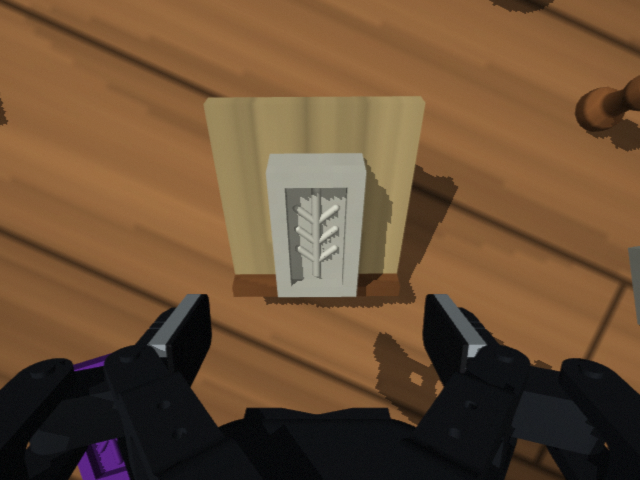

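The mould is seated: x 50.5, y −0.1, flat, recess out, gripper clear (wrist view (316,225)). I'll check the other two moulds quickly and hand in.

```bash
python3 - <<'E'
from go import *
im,d=get_image('side');cm=camera_model('side')
for t in('square_mould_center','round_mould_center'):
    r=regions_of('side',t)[0];p=world(cm,d,r['region']);top=p[abs(p[:,2]-np.percentile(p[:,2],90))<.006];print(t,rect(top)[0])
print(observe()['t'],close_job())
E
```

```text
square_mould_center (620.0328369140625, -165.05023193359375)
round_mould_center (488.1517333984375, -266.83831787109375)
the job is handed in; nothing more can be done
24.675 None
```

The oblong mould is on the drying stand: short end against the lip, back flat on the board, recess out. I let go, backed the gripper clear and handed the job in at about 24.7 s.

**What I did:** I first gripped the mould square-on, but joint 6 reached its limit before the tool could match the board's slope. I set the mould down on free bench and gripped it again with the tool pitched 22°. Then I lowered it onto the board until it touched, slid it to the lip and released it.

**Last checks:**
- **Mould:** its centre was at board x 50.5 and y −0.1 mm, against a nominal 50 and 0. It was parallel to the board within 0.1°, and the face read 23.3 mm above the board against 24 mm, which is within calibration.
- **Other moulds:** the square and round moulds were within 1 mm of where they started.

**Forces:** while lowering, the mould was pressed against the board with about 40 N, and I eased off at once. That went through the mould, not the arm or gripper body. The only other contacts were light ones at the bench: about 5 to 9 N while gripping and 20 N when setting the mould down.

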